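# Hitch the drawbar to the sculpture cart

### The job

Lift the red coupler with its drawbar off the wooden parking block and lower its socket onto the brass tow ball of the small cart, drawbar trailing straight out behind the cart, feeling for the ball, until the socket is fully home; hold on to it by its head until it is home, do not drop it or let it fall on, and never press or bump on the ball or its bracket with more than about 30 newtons. Then press the yellow-tipped latch lever all the way down, and leave the drawbar hitched, standing on its feet, with the other things on the bench undisturbed.

Things in the scene. Friction and masses are not known exactly. Their poses are not given: they have to be found in the camera images.
- coupler_grip (a point): Grasp point of the red coupler head, midway between its flat upright cheeks, 53 mm apart across y, 44 mm long in x, reaching 18 mm below and 16 mm above it (the head's top). x points out of the nose, z up. 64 mm over the table both when parked on the block and when the socket is home: the drawbar is level in both. Whole coupler about 0.6 kg (varies by a quarter), centre of mass 20 to 50 mm behind here.
- coupler_socket (a point): Centre of the socket's mouth, facing down, 30 mm straight below coupler_grip, same axes. A cone 52 mm wide at the rim narrows over 6 mm of height to a bore 33 mm wide, ceiling 30 mm above the rim. Home: ball (30 mm wide) against the ceiling, rim 34 mm over the table. Off centre, the ball meets the bore's edge or the cone and holds the head 9 to 27 mm too high: the further off, the higher.
- bracket: Fixed tow bracket, steel plate 150 x 90 x 12 mm. Origin at table level under the centre of a round 60 mm eccentric disc. On the disc, clamped rigid, the brass ball (30 mm wide, centre 49, top 64 mm over the table) stands 11 mm OFF the origin, in a direction that is NOT measured and may be any: feel or see it. Lay the drawbar to -x. At x = 75 to 105 mm is the blue axle, 57 mm high; dish wheels 92 mm high.
- lever (a joint): Latch lever of the coupler, hinged 40 mm behind and 16 mm above coupler_grip. 0 = raised 40 degrees, pointing up and back (open); 0.7 rad = fully down, parallel to the drawbar, at a hard stop (over 0.62 counts). About 7 N down on the pad moves the stiff hinge; it stays where left. Its claw goes under the ball and is blocked if the socket is not home. Starts at 0 to 0.08.
- lever_pad (a point): Middle of the upper face of the lever's yellow pad (26 x 26 x 8 mm), on a radius of 72 mm from the hinge (the face 4 mm outside it). Raised, it is about 92 mm behind and 65 mm above coupler_grip; fully down 112 mm behind and 20 mm above. Its axes turn with the lever and equal the coupler's while raised.
- drawbar_foot (a point): Middle between the coupler's two rubber feet, at their soles: 200 mm behind and 64 mm below coupler_grip. The feet stand 80 mm apart under a 100 mm wide crossbar at the tail of the aluminium drawbar (28 mm wide, 22 mm high, ending 217 mm behind coupler_grip).
- wrench: Bystander: steel wrench, 170 mm, lying flat. Origin at the middle of its underside.
- boltjar: Bystander: amber jar, 60 mm wide, 80 mm high. Origin under its base.
- spundish: Bystander: spun aluminium dish, 150 mm wide, 62 mm high. Origin under its centre.
- collar: Bystander: steel collar, 64 mm wide, 22 mm high. Origin under its centre.
- hammer: Bystander: hammer, 260 mm, lying flat. Origin at the underside.
- can: Bystander: paint can, 66 mm wide, 120 mm high. Origin under its base.
- driver: Bystander: screwdriver, 200 mm, lying flat. Origin at the underside.
- coupler: The whole loose coupler with drawbar and lever; its origin and axes are those of coupler_socket.

How it is judged:
On the way, in this order (a step that is already met when the one before it is completed fails the run):
1. the socket is fully home on the ball while the gripper still holds the coupler by its head, drawbar in line with the cart, and the lever is still up (height (world z) of coupler_socket between 0.03 and 0.0375 m and horizontal distance between coupler_socket and bracket below 0.016 m and angle between coupler_socket's own z axis and vertical below 0.06 rad and angle between the x axis of coupler and the x axis of bracket, either way round below 0.45 rad and contact force between the fingers and coupler above 1 N and distance between the grasp point and coupler_grip below 0.035 m and value of joint lever below 0.3 rad), for 0.2 s.
2. the latch lever is pressed fully down with the socket home (height (world z) of coupler_socket between 0.03 and 0.0375 m and horizontal distance between coupler_socket and bracket below 0.016 m and angle between coupler_socket's own z axis and vertical below 0.06 rad and angle between the x axis of coupler and the x axis of bracket, either way round below 0.45 rad and value of joint lever above 0.62 rad), for 0.2 s.
At the end, for the whole second after the job is handed in: The coupler rests on the ball: socket rim 30 to 37.5 mm over the table, its centre within 16 mm of the disc's centre, tilted less than 0.06 rad, drawbar within 0.45 rad of the bracket's x axis, bearing on the ball, at rest; lever down past 0.62 rad (all of step 2 and contact force between coupler and bracket above 0.3 N and linear speed of coupler below 0.02 m/s); the robot touches nothing.
It fails at once if the coupler presses or knocks on the ball or bracket with more than 32 N (contact force between coupler and bracket above 32 N).
It fails at once if the robot itself presses on the bracket or ball with more than 32 N (contact force between any of the fingers, the arm and bracket above 32 N).
It fails at once if a bystander (wrench, jar, dish, collar, hammer, can, screwdriver) is shifted by more than 30 mm (distance of any of wrench, boltjar, spundish, collar, hammer, can, driver from where it was at the start of the episode above 0.03 m).
It also fails if it takes over 64 s, if anything falls off the work surface, if the arm or the gripper's body presses on something with over 40 N, if the wrist force passes 120 N, or if a joint passes its speed limit or range.

### The arm

A 6-joint arm with a two-finger parallel gripper is mounted at the origin on the work surface. World frame = base frame: x ahead of the robot, y to its left, z up, the work surface at z = 0. Lengths are in m, angles in rad, forces in N, time in s.
With the tool pointing down it reaches from about 0.375 to 0.975 m from the base axis. Payload 3.8 kg.
Tool frame: the origin (TCP) lies at the very end of the fingers, on their centre line; the grasp point (between the pads) lies 19 mm behind it; z points along the fingers, y is the direction in which the jaws open and shut (so a half turn about z gives the same grasp; the last joint's range is limited). The gripper opens to 85 mm and grips with 20 to 120 N. Pads are 22 mm wide; open, the fingers measure 114 mm over their backs; the gripper's body (76 mm by 85 mm) begins 54 mm behind the grasp point. The pads swing forward as they close: fully open they stand 13 mm farther back than shut.
Start: joints at [-1.326, 0.264, 1.604, -0, 1.274, -0.037], TCP at [0.188, -0.648, 0.231] pointing down, gripper open.
Joint ranges: [-2.63, 2.63], [-0.94, 2.18], [0.31, 2.57], [-1.31, 4.45], [0, 2.66], [-2.55, 2.55]. Speed limits (rad/s): [2.57, 2.57, 3.14, 3.14, 3.14, 3.14].

### API

Orientations are given as a rotation vector (axis times angle).
In Python, from workcell import bot, viewer gives the robot as it stands.
- The arm moves only by the tool jog_arm, never from a script. Its argument "motion" is a list of rows, each an object of numbers: "dx", "dy", "dz": the shift along the world's x, y, z in cm; "turn": the turn about the world's z in rad. A call has 1 to 12 rows; each row shifts and turns the commanded pose from where the row before left it; what a row does not reach is not made up. A row lasts 1/12 s, in which the tool goes at most 41.7 mm and 7.16 degrees, less where a joint would pass 70% of its speed; a pose out of reach is approached as far as the arm can. A call is refused whole if a number of a shift passes 4.17 or a number of a turn 0.125, either way. A call with a gripper value outside its range is refused whole. "fingers" is the finger opening in cm, from 0 to 8.54, set as the call begins (left out, the last holds). The fingers move at their own pace and stop on an object; "grip_force" is the grip in N (left out, the last holds). Time passes only in rows, so rows that do not move let the fingers close. It gives the time, the measured TCP pose, the force and the opening at its end, in the units of the state.
- bot.read_state(): the state, without advancing time (a new reading comes with each control period).
- viewer.read_camera(name): name is "side" or "top" or "wrist"; returns (picture, depth): 420x560x3 uint8, red, green, blue; 420x560 float32, m along the optical axis (not along the pixel's ray), 0 where there is no reading.
- viewer.camera_info(name): a dict with "vertical_fov" (degrees; the focal length in pixels is half the picture's height over the tangent of half this angle, whatever the lens; pixels are square), "cx", "cy" (the principal point, pixels), "R" (3x3) and "t" (3): a world point X has camera coordinates R X + t. Camera axes: x right, y down, z forward; pixel columns grow to the right and rows downward; lengths in m; the calibration is good to about 2 mm. A picture is of the moment at which its call begins: read the wrist's pose just before it. camera_info takes no time and is no camera call; for the wrist camera it gives the pose at the moment of the call.
- bot.finish_job(): hands the job in, once; it reports no verdict.
The state is a dict: "time": time; "q": joint angles; "joint_vel": joint speeds; "joint_torque": joint torques, N m; "tool_pos": TCP position; "tcp_rot": TCP orientation; "wrist_force": force on the tool from outside, world axes, zero at the start; "torque": the same for the moment, N m; "width": opening from 0.0 (shut) to 1.0 (fully open).
Only numpy, scipy, OpenCV 4.12 (cv2) and the standard library are available. Lean on these libraries where they do the work, as an engineer would, in place of code of your own. Each camera call takes 0.05 s, during which the arm holds its last target. There are 200 camera calls.

## Working session

There is one attempt and no reset: what is moved stays moved. The work goes in short steps, Python scripts to look and compute and a tool call to move; the robot and the scene stay as the last step left them, time stands still between calls to the robot, and variables do not carry over. Pictures are saved under pics/ and viewed, about 8 in all and at most 12, crops included, and the job is handed in when it is done.

Besides the shell and the picture viewer there is one more tool, called after "Request:" as a command line: name --argument value ..., lists and objects as JSON in quotes. jog_arm: Moves the arm, as the interface text tells. Its arguments: {"type":"object","properties":{"motion":{"type":"array"},"fingers":{"type":"number"},"grip_force":{"type":"number"}},"required":["motion"]}

```bash
mkdir -p pics; cat > h.py <<'E'
import numpy as np, cv2, json
from workcell import bot, viewer
def cap(name,tag):
    info=viewer.camera_info(name); im,d=viewer.read_camera(name)
    np.savez(f'pics/{tag}.npz',im=im,d=d,R=info['R'],t=info['t'],c=[info['cx'],info['cy'],info['vertical_fov']])
    cv2.imwrite(f'pics/{tag}.png',im[:,:,::-1]); return cloud(tag)
def cloud(tag):
    z=np.load(f'pics/{tag}.npz'); im,d,R,t=z['im'],z['d'],np.array(z['R']),np.array(z['t']); cx,cy,v=z['c']
    f=im.shape[0]/2/np.tan(np.radians(v)/2)
    r,c=np.indices(d.shape); P=np.stack([(c-cx)/f*d,(r-cy)/f*d,d],-1)
    return im,d,(P-t)@R
E
python3 - <<'E'
from h import *
print(bot.read_state())
for n in ['top','side']:
    im,d,W=cap(n,n+'0'); print(n,viewer.camera_info(n))
a=cv2.imread('pics/top0.png');
cv2.imwrite('pics/top0v.png',cv2.resize(a,(800,600)))
E
```

```text
{'time': 0.0, 'q': array([-1.32590013e+00,  2.64765749e-01,  1.60538625e+00, -1.24414297e-05,
        1.27367829e+00, -3.68812652e-02]), 'joint_vel': array([-0.00085071,  0.00164051, -0.00056109,  0.00092486,  0.00147855,
       -0.00034082]), 'joint_torque': array([-4.50578618e-04, -5.15112197e+01, -3.67312181e+01,  6.50206698e-05,
        1.28472914e-02,  1.44595691e-05]), 'tool_pos': array([ 0.18752208, -0.64766916,  0.22994691]), 'tcp_rot': array([-3.10826136e+00, -4.40845496e-01,  3.83222591e-04]), 'wrist_force': array([-0.31882182, -0.03639488,  0.23419368]), 'torque': array([ 0.01290365,  0.0194559 , -0.02357067]), 'width': 0.9964063410968637}
top {'vertical_fov': 46.910704840176706, 'cx': 285.9122016077056, 'cy': 215.16834520725297, 'R': array([[ 0.04446319, -0.99900801,  0.00245358],
       [-0.97716912, -0.0440017 , -0.2078566 ],
       [ 0.20775837,  0.00684441, -0.97815623]]), 't': array([-0.05294658,  0.57349008,  1.45765306])}
side {'vertical_fov': 47.56167268516827, 'cx': 277.089574147679, 'cy': 222.66187254630745, 'R': array([[ 0.99527979, -0.09704008,  0.00117113],
       [-0.0539727 , -0.56351305, -0.82434216],
       [ 0.08065418,  0.82038788, -0.56609066]]), 't': array([-0.56115616,  0.1063836 ,  1.33916933])}
```

View pics/top0v.png

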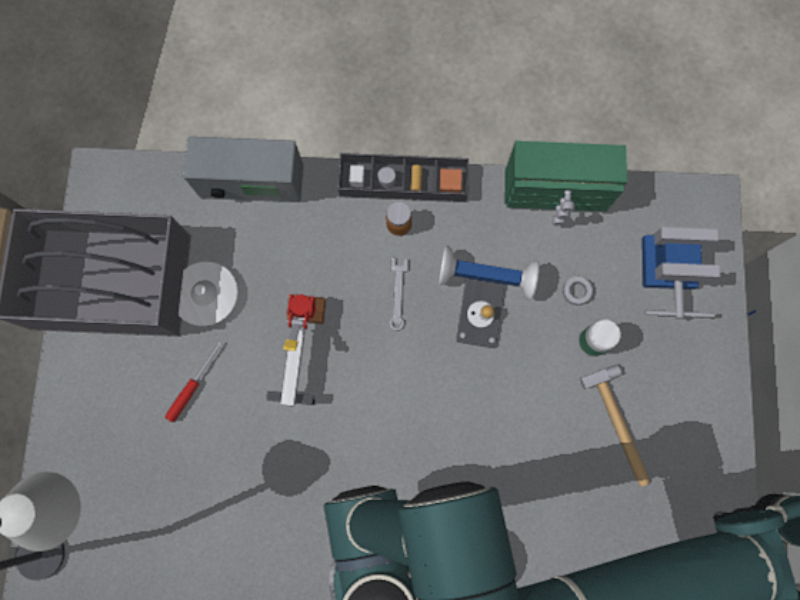

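View pics/side0.png

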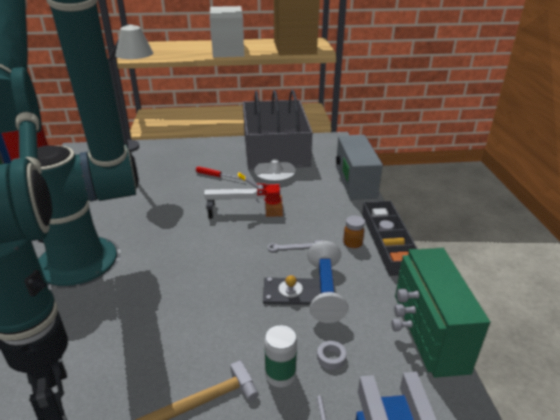

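The top view (800 px) shows the coupler head at (301,308), its tail at (289,398), the yellow pad at (290,345), the ball at (487,312) on the disc at (481,314), and the axle from (447,267) to (533,280). The side view shows the same layout.

```bash
cat >> h.py <<'E'
def mask(im,lo,hi):
    return cv2.inRange(cv2.cvtColor(np.ascontiguousarray(im),cv2.COLOR_RGB2HSV),lo,hi)>0
def rep(n,P):
    if len(P): print(n,len(P),'med',np.median(P,0).round(4),'lo',np.percentile(P,3,axis=0).round(4),'hi',np.percentile(P,97,axis=0).round(4))
E
python3 - <<'E'
from h import *
im,d,W=cloud('top0')
X,Y,Z=W[...,0],W[...,1],W[...,2]
r,c=np.indices(d.shape)
box=lambda c0,c1,r0,r1:(c>c0/1.4286)&(c<c1/1.4286)&(r>r0/1.4286)&(r<r1/1.4286)&(d>0)
red=(mask(im,(0,150,60),(8,255,255))|mask(im,(172,150,60),(180,255,255)))&box(270,330,280,340)
rep('red',W[red]); rt=red&(Z>.07); rep('redtop',W[rt])
rep('yellow',W[mask(im,(18,120,80),(32,255,255))&box(270,310,330,360)])
yel=mask(im,(12,110,80),(30,255,255))&box(465,505,295,330); rep('ball',W[yel]); rep('balltop',W[yel&(Z>.055)])
disc=box(460,505,290,335)&(Z>.008)&(im.min(-1)>150); rep('disc',W[disc])
plate=box(440,520,270,360)&(Z>.006)&(Z<.018); rep('plate',W[plate])
p=W[plate][:,:2].astype(np.float32); print(cv2.minAreaRect(p*1000), cv2.boxPoints(cv2.minAreaRect(p*1000)))
blue=mask(im,(100,120,40),(125,255,255))&box(440,545,255,295)&(Z>.05)
p=W[blue][:,:2]; rep('blue',W[blue]); vx=np.linalg.svd(p-p.mean(0))[2][0]; print('axle dir',vx,p.mean(0), np.degrees(np.arctan2(-vx[0],vx[1])))
bar=box(275,312,330,395)&(Z>.055)&(Z<.085)&~red
p=W[bar][:,:2]; rep('bar',W[bar]); v=np.linalg.svd(p-p.mean(0))[2][0]; print('bar dir',v,np.degrees(np.arctan2(v[1],v[0])))
foot=box(262,322,385,410)&(Z>.02); rep('crossbar',W[foot])
for n,b in dict(dish=(180,240,258,325),wrench=(385,412,250,332),jar=(385,415,200,240),driver=(160,230,335,425)).items():
    rep(n,W[box(*b)&(Z>.004)])
E
python3 - <<'E'
import cv2
a=cv2.imread('pics/top0.png')
b=cv2.resize(a[180:300,180:390],(800,457),interpolation=cv2.INTER_CUBIC); cv2.imwrite('pics/c1.png',b)
E
```

```text
red 293 med [0.562  0.2055 0.0782] lo [0.5235 0.1833 0.0378] hi [0.5876 0.2318 0.0877]
redtop 243 med [0.5638 0.2078 0.079 ] lo [0.5242 0.1841 0.0724] hi [0.5867 0.232  0.0879]
yellow 55 med [0.4719 0.2144 0.1273] lo [0.4617 0.2037 0.1171] hi [0.4825 0.2253 0.138 ]
ball 55 med [ 0.5751 -0.1993  0.0592] lo [ 0.5656 -0.212   0.0368] hi [ 0.588  -0.1882  0.0675]
balltop 39 med [ 0.5751 -0.1992  0.0605] lo [ 0.5654 -0.2092  0.0561] hi [ 0.587  -0.1902  0.0677]
disc 184 med [ 0.5714 -0.1824  0.0154] lo [ 0.5504 -0.2103  0.0092] hi [ 0.6043 -0.16    0.023 ]
plate 1090 med [ 0.5759 -0.1852  0.0116] lo [ 0.5085 -0.2337  0.0063] hi [ 0.6512 -0.1426  0.017 ]
((569.7919311523438, -185.66998291015625), (175.911376953125, 180.34063720703125), 88.07938385009766) [[ 476.72446  -270.55423 ]
 [ 656.9638   -276.5983  ]
 [ 662.8594   -100.785736]
 [ 482.62006   -94.74167 ]]
blue 411 med [ 0.6644 -0.2015  0.0556] lo [ 0.6464 -0.2682  0.0509] hi [ 0.6832 -0.1321  0.0618]
axle dir [-0.13016184 -0.99149276] [ 0.66478953 -0.20098079] 172.52105568537064
bar 371 med [0.4282 0.2142 0.0701] lo [0.3755 0.201  0.0601] hi [0.5061 0.2314 0.0769]
bar dir [-0.99157336  0.12954638] 172.5566198606039
crossbar 295 med [0.3686 0.2178 0.0546] lo [0.3524 0.1749 0.0443] hi [0.3907 0.2672 0.0759]
dish 1565 med [0.5939 0.4302 0.0243] lo [0.5302 0.3713 0.0156] hi [0.6638 0.4896 0.0556]
wrench 269 med [0.6233 0.     0.0068] lo [ 0.5381 -0.0301  0.0041] hi [0.6986 0.0214 0.013 ]
jar 374 med [0.7745 0.0046 0.0746] lo [ 0.7562 -0.0217  0.0051] hi [0.8103 0.0311 0.084 ]
driver 487 med [0.3728 0.4515 0.0159] lo [0.3128 0.3755 0.0042] hi [0.4925 0.5027 0.0277]
```

View pics/c1.png

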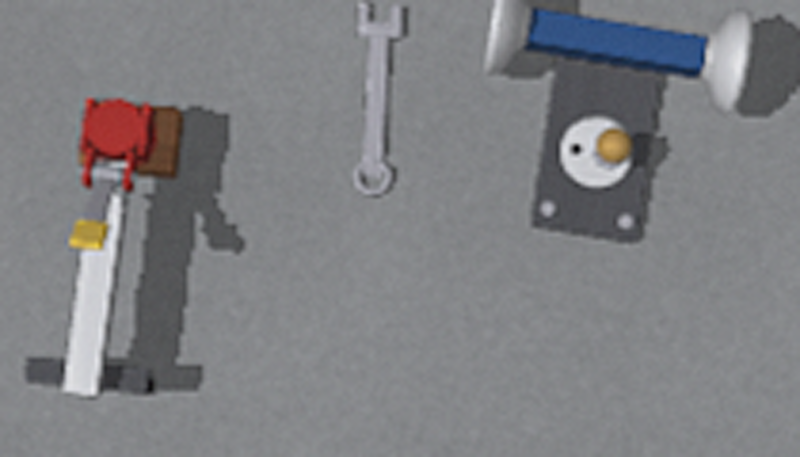

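```bash
python3 - <<'E'
from h import *
i=viewer.camera_info('wrist'); R=np.array(i['R']);t=np.array(i['t']); s=bot.read_state()
print(i['vertical_fov'],i['cx'],i['cy'],'campos',-R.T@t-s['tool_pos'],'axis',R[2],'imgx',R[0])
from scipy.spatial.transform import Rotation as Ro
T=Ro.from_rotvec(s['tcp_rot']).as_matrix(); print('in tool', T.T@(-R.T@t-s['tool_pos']), T.T@R[2], T[:,0],T[:,1])
E
```

```text
71.35307266283024 278.2380433202363 208.63941544268863 campos [0.07794846 0.02151374 0.14247297] axis [-0.30224631 -0.08628608 -0.94931653] imgx [ 0.27811235 -0.96054775 -0.00123935]
in tool [ 0.08086668  0.00071833 -0.14246899] [-3.14387241e-01  7.91623808e-04  9.49294494e-01] [9.60546432e-01 2.78119662e-01 7.13871786e-05] [ 0.27811921 -0.96054432 -0.00207573]
```

Request:
jog_arm --motion '[{"dx": 2.5,"dy": 3,"turn": -0.04},{"dx": 2.5,"dy": 3.5,"turn": -0.04},{"dx": 2.5,"dy": 3.5,"turn": -0.04},{"dx": 2.5,"dy": 3.5,"turn": -0.04},{"dx": 2.5,"dy": 3.5,"turn": -0.04},{"dx": 2.5,"dy": 3.5,"turn": -0.04},{"dx": 2.5,"dy": 3.5,"turn": -0.04},{"dx": 2,"dy": 3.5,"turn": -0.04},{"dx": 2,"dy": 3.5,"turn": -0.04},{"dx": 2,"dy": 3.5,"turn": -0.04},{"dx": 2,"dy": 3.5},{"dx": 2,"dy": 3.5}]' --fingers 8.54

```text
validation failed for argument at $.mo...
```

Request:
jog_arm --motion '[{"dx": 2.5,"dy": 3.0,"dz": 0.0,"turn": -0.04},{"dx": 2.5,"dy": 3.5,"dz": 0.0,"turn": -0.04},{"dx": 2.5,"dy": 3.5,"dz": 0.0,"turn": -0.04},{"dx": 2.5,"dy": 3.5,"dz": 0.0,"turn": -0.04},{"dx": 2.5,"dy": 3.5,"dz": 0.0,"turn": -0.04},{"dx": 2.5,"dy": 3.5,"dz": 0.0,"turn": -0.04},{"dx": 2.5,"dy": 3.5,"dz": 0.0,"turn": -0.04},{"dx": 2.0,"dy": 3.5,"dz": 0.0,"turn": -0.04},{"dx": 2.0,"dy": 3.5,"dz": 0.0,"turn": -0.04},{"dx": 2.0,"dy": 3.5,"dz": 0.0,"turn": -0.05},{"dx": 2.0,"dy": 3.5,"dz": 0.0,"turn": 0.0},{"dx": 2.0,"dy": 3.5,"dz": 0.0,"turn": 0.0}]' --fingers 8.54

```text
time: 1.1
tool_pos: [0.4583, -0.2379, 0.2309]
tcp_rot: [-3.135, 0.202, 0.001]
wrist_force: [1.7, -0.8, -0.4]
width: 0.998
```

```bash
python3 - <<'E'
from h import *
cap('wrist','w1')
E
```

Request:
jog_arm --motion '[{"dx": 0.5,"dy": 3.5,"dz": 0.0,"turn": 0.0},{"dx": 0.5,"dy": 3.5,"dz": 0.0,"turn": 0.0},{"dx": 0.5,"dy": 3.5,"dz": 0.0,"turn": 0.0},{"dx": 0.5,"dy": 3.5,"dz": 0.0,"turn": 0.0},{"dx": 0.5,"dy": 3.5,"dz": 0.0,"turn": 0.0},{"dx": 0.5,"dy": 3.5,"dz": 0.0,"turn": 0.0},{"dx": 0.5,"dy": 3.5,"dz": 0.0,"turn": 0.0},{"dx": 0.5,"dy": 3.5,"dz": 0.0,"turn": 0.0},{"dx": 0.5,"dy": 3.5,"dz": 0.0,"turn": 0.0},{"dx": 0.5,"dy": 3.5,"dz": 0.0,"turn": 0.0},{"dx": 0.5,"dy": 3.5,"dz": 0.0,"turn": 0.0},{"dx": 0.5,"dy": 3.5,"dz": 0.0,"turn": 0.0}]'

```text
time: 2.15
tool_pos: [0.5177, 0.1816, 0.2308]
tcp_rot: [3.135, -0.201, -0.001]
wrist_force: [0.1, -0.1, 0.3]
width: 1.0
```

```bash
python3 - <<'E'
from h import *
im,d,W=cap('wrist','w2')
a=cv2.imread('pics/w1.png'); b=cv2.imread('pics/w2.png'); cv2.imwrite('pics/w12.png',cv2.resize(np.hstack([a,b]),(800,300)))
print(bot.read_state()['tool_pos'])
X,Y,Z=np.moveaxis(W,-1,0)
red=(mask(im,(0,150,50),(8,255,255))|mask(im,(172,150,50),(180,255,255)))&(d>0)&(abs(X-.56)<.07)&(abs(Y-.2)<.07)
rep('red',W[red]); rep('redtop',W[red&(Z>.075)])
rep('yel',W[mask(im,(18,120,60),(34,255,255))&(Z>.09)&(d>0)])
bar=(Z>.06)&(Z<.085)&(X>.36)&(X<.5)&(abs(Y-.21)<.05)&(mask(im,(0,0,90),(180,60,255)))&(d>0)
p=W[bar][:,:2]; v=np.linalg.svd(p-p.mean(0))[2][0]; rep('bar',W[bar]); print(v, p.mean(0))
im,d,W=cloud('w1'); X,Y,Z=np.moveaxis(W,-1,0)
b=mask(im,(12,110,60),(32,255,255))&(d>0)&(abs(X-.575)<.05)&(abs(Y+.2)<.05)&(Z>.02); rep('ball',W[b])
from scipy.optimize import least_squares
P=W[b]; f=least_squares(lambda q:np.linalg.norm(P-q,axis=1)-.015,[.575,-.2,.049],loss='soft_l1',f_scale=.002); print(f.x,f.cost)
E
```

```text
[0.51850201 0.18740805 0.23100072]
red 2472 med [0.5719 0.2065 0.0796] lo [0.5465 0.1825 0.0393] hi [0.5938 0.2317 0.0861]
redtop 2207 med [0.5704 0.2075 0.0797] lo [0.546  0.1832 0.0782] hi [0.5904 0.2319 0.0862]
yel 629 med [0.4749 0.214  0.1277] lo [0.4658 0.2031 0.1206] hi [0.4839 0.2247 0.1344]
bar 1596 med [0.4085 0.2127 0.0717] lo [0.3629 0.2006 0.0671] hi [0.4931 0.2314 0.073 ]
[-0.98758539  0.15708311] [0.41545603 0.21428939]
ball 544 med [ 0.5773 -0.2024  0.0605] lo [ 0.5663 -0.2124  0.0558] hi [ 0.5881 -0.1909  0.0638]
[ 0.57839891 -0.200787    0.04866883] 9.900452979609692e-05
```

View pics/w12.png

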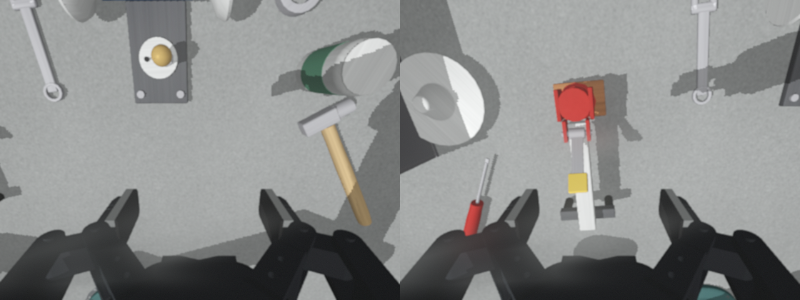

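The left view shows the ball at (161,55) on its disc. The right view shows the head at (575,105), the pad at (578,183) and the crossbar from (562,213) to (613,210). The coupler's yaw estimates disagree, so I'll fit it with edges.

```bash
python3 - <<'E'
from h import *
im,d,W=cloud('w2'); X,Y,Z=np.moveaxis(W,-1,0)
print('z table',np.median(Z[(abs(X-.5)<.02)&(abs(Y-.1)<.02)]))
red=(mask(im,(0,150,50),(8,255,255))|mask(im,(172,150,50),(180,255,255)))&(d>0)&(abs(X-.56)<.07)&(abs(Y-.2)<.07)
g=lambda m:cv2.minAreaRect((W[m][:,:2]*1000).astype(np.float32))
top=red&(Z>.077)&(Z<.083); 
print('top',g(top),W[top][:,:2].mean(0))
for x0 in np.arange(.50,.60,.008):
    m=red&(Z>.07)&(abs(X-x0)<.004)
    if m.sum()>3: print('red x',round(x0,3),m.sum(),Y[m].min().round(4),Y[m].max().round(4),'z',np.median(Z[m]).round(3))
for x0 in np.arange(.35,.52,.012):
    m=(Z>.066)&(Z<.08)&(abs(X-x0)<.006)&(abs(Y-.215)<.04)&(d>0)
    if m.sum()>3: print('bar x',round(x0,3),m.sum(),Y[m].min().round(4),Y[m].max().round(4),'z',np.median(Z[m]).round(3))
m=(Z>.025)&(Z<.06)&(X<.40)&(abs(Y-.22)<.08)&(d>0); rep('cross',W[m]); print(g(m))
m=(Z>.004)&(d>0)&(Z<.06)&(abs(X-.58)<.06)&(abs(Y-.195)<.08)&~red; rep('block',W[m]); print(g(m))
im,d,W=cloud('w1'); X,Y,Z=np.moveaxis(W,-1,0)
m=(Z>.007)&(Z<.016)&(abs(Y+.19)<.08)&(X>.45)&(X<.62)&(im.max(-1)<110)&(d>0); print('plate',g(m),cv2.boxPoints(g(m)).round(1).tolist())
m=(Z>.009)&(Z<.03)&(abs(Y+.19)<.05)&(abs(X-.575)<.05)&(im.min(-1)>150)&(d>0);rep('disc',W[m]); print(cv2.minEnclosingCircle((W[m][:,:2]*1000).astype(np.float32)))
E
```

```text
z table 0.29896438487120564
top ((570.8112182617188, 207.64974975585938), (51.7662239074707, 44.999961853027344), 85.97351837158203) [0.57102361 0.20753135]
red x 0.532 4 0.1927 0.1948 z 0.086
red x 0.54 48 0.1916 0.2426 z 0.087
red x 0.548 129 0.1836 0.2349 z 0.08
red x 0.556 374 0.1826 0.2343 z 0.08
red x 0.564 425 0.1822 0.2339 z 0.08
red x 0.572 434 0.1816 0.2334 z 0.08
red x 0.58 440 0.1812 0.2328 z 0.08
red x 0.588 349 0.1809 0.2322 z 0.08
red x 0.596 21 0.2041 0.2318 z 0.079
bar x 0.35 22 0.2081 0.2332 z 0.072
bar x 0.362 179 0.2065 0.2343 z 0.072
bar x 0.374 190 0.206 0.2337 z 0.072
bar x 0.386 200 0.2051 0.233 z 0.072
bar x 0.398 197 0.2041 0.2323 z 0.072
bar x 0.41 208 0.2037 0.2316 z 0.072
bar x 0.422 213 0.2031 0.2308 z 0.072
bar x 0.434 62 0.2024 0.2299 z 0.072
bar x 0.446 50 0.2015 0.2072 z 0.072
bar x 0.458 55 0.2007 0.2071 z 0.072
bar x 0.47 88 0.2 0.2103 z 0.072
bar x 0.482 88 0.1995 0.2086 z 0.072
bar x 0.494 85 0.1987 0.2266 z 0.072
bar x 0.506 96 0.198 0.2262 z 0.072
bar x 0.518 72 0.1922 0.2255 z 0.072
cross 1037 med [0.3756 0.2044 0.0503] lo [0.3609 0.1724 0.0282] hi [0.3829 0.2668 0.0522]
((372.41552734375, 220.01702880859375), (34.493343353271484, 100.31375885009766), 3.4825398921966553)
block 1181 med [0.5829 0.1772 0.0338] lo [0.5438 0.1647 0.0319] hi [0.6    0.2374 0.053 ]
((570.766845703125, 203.60365295410156), (79.35839080810547, 58.80815124511719), 87.58545684814453)
plate ((569.0833740234375, -197.03173828125), (74.01539611816406, 112.96478271484375), 81.62380981445312) [[507.79998779296875, -225.39999389648438], [619.5999755859375, -241.89999389648438], [630.4000244140625, -168.60000610351562], [518.5999755859375, -152.1999969482422]]
disc 1814 med [ 0.5741 -0.1822  0.0156] lo [ 0.5303 -0.2162  0.0116] hi [ 0.6068 -0.1519  0.0174]
((560.7340087890625, -181.00936889648438), 51.61503601074219)
```

Request:
jog_arm --motion '[{"dx": 1.8,"dy": 0.7,"dz": -2.0,"turn": 0.03},{"dx": 1.8,"dy": 0.7,"dz": -2.0,"turn": 0.035},{"dx": 1.6,"dy": 0.6,"dz": -2.0,"turn": 0.0},{"dx": 0.0,"dy": 0.0,"dz": -2.0,"turn": 0.0},{"dx": 0.0,"dy": 0.0,"dz": -2.0,"turn": 0.0},{"dx": 0.0,"dy": 0.0,"dz": 0.0,"turn": 0.0},{"dx": 0.0,"dy": 0.0,"dz": 0.0,"turn": 0.0},{"dx": 0.0,"dy": 0.0,"dz": 0.0,"turn": 0.0}]'

```text
time: 2.87
tool_pos: [0.5704, 0.1999, 0.1321]
tcp_rot: [-3.14, 0.1, -0.001]
wrist_force: [-0.3, 1.0, 1.0]
width: 0.999
```

Request:
jog_arm --motion '[{"dx": 0.05,"dy": 0.8,"dz": 0.0,"turn": 0.0},{"dx": 0.0,"dy": 0.0,"dz": -1.5,"turn": 0.0},{"dx": 0.0,"dy": 0.0,"dz": -1.5,"turn": 0.0},{"dx": 0.0,"dy": 0.0,"dz": -1.5,"turn": 0.0},{"dx": 0.0,"dy": 0.0,"dz": -1.5,"turn": 0.0},{"dx": 0.0,"dy": 0.0,"dz": -1.5,"turn": 0.0},{"dx": 0.0,"dy": 0.0,"dz": -1.3,"turn": 0.0},{"dx": 0.0,"dy": 0.0,"dz": 0.0,"turn": 0.0},{"dx": 0.0,"dy": 0.0,"dz": 0.0,"turn": 0.0},{"dx": 0.0,"dy": 0.0,"dz": 0.0,"turn": 0.0}]'

```text
time: 3.7
tool_pos: [0.5715, 0.2085, 0.0446]
tcp_rot: [-3.139, 0.099, -0.003]
wrist_force: [-1.1, -0.3, 0.1]
width: 1.0
```

```bash
python3 - <<'E'
from h import *
im,d,W=cap('wrist','w3'); print(bot.read_state())
E
```

```text
{'time': 3.75, 'q': array([3.08815913e-01, 3.15683303e-01, 1.91005011e+00, 3.14857311e-05,
       9.13296200e-01, 1.94276561e+00]), 'joint_vel': array([ 0.00095392, -0.0018143 , -0.00083227, -0.0014535 , -0.00231939,
       -0.00026735]), 'joint_torque': array([ 3.02746065e-02, -4.74250281e+01, -2.99951166e+01,  2.27369230e-03,
        2.56397598e-02,  1.09492081e-03]), 'tool_pos': array([0.57170799, 0.20853316, 0.04481235]), 'tcp_rot': array([-3.13914457,  0.09918692, -0.00378087]), 'wrist_force': array([1.01412747, 0.05626448, 0.44345566]), 'torque': array([-0.03018852,  0.02303624,  0.02360289]), 'width': 0.999598550796958}
```

View pics/w3.png

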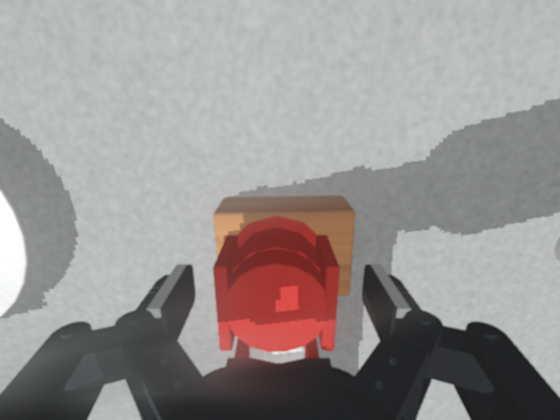

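The fingers straddle the head symmetrically: the cheeks are at columns 217 and 338, the pads at 190 and 365. Closing now.

Request:
jog_arm --motion '[{"dx": 0.0,"dy": 0.0,"dz": 0.0,"turn": 0.0},{"dx": 0.0,"dy": 0.0,"dz": 0.0,"turn": 0.0},{"dx": 0.0,"dy": 0.0,"dz": 0.0,"turn": 0.0},{"dx": 0.0,"dy": 0.0,"dz": 0.0,"turn": 0.0},{"dx": 0.0,"dy": 0.0,"dz": 0.0,"turn": 0.0},{"dx": 0.0,"dy": 0.0,"dz": 0.0,"turn": 0.0},{"dx": 0.0,"dy": 0.0,"dz": 0.0,"turn": 0.0},{"dx": 0.0,"dy": 0.0,"dz": 0.0,"turn": 0.0}]' --fingers 4.0 --grip_force 110

```text
time: 4.42
tool_pos: [0.5716, 0.2084, 0.0446]
tcp_rot: [-3.139, 0.099, -0.003]
wrist_force: [-0.5, 0.2, 5.9]
width: 0.606
```

Request:
jog_arm --motion '[{"dx": 0.0,"dy": 0.0,"dz": 0.3,"turn": 0.0},{"dx": 0.0,"dy": 0.0,"dz": 0.5,"turn": 0.0},{"dx": 0.0,"dy": 0.0,"dz": 0.8,"turn": 0.0},{"dx": 0.0,"dy": 0.0,"dz": 1.2,"turn": 0.0},{"dx": 0.0,"dy": 0.0,"dz": 1.2,"turn": 0.0},{"dx": 0.0,"dy": 0.0,"dz": 1.0,"turn": 0.0},{"dx": 0.0,"dy": 0.0,"dz": 0.0,"turn": 0.0},{"dx": 0.0,"dy": 0.0,"dz": 0.0,"turn": 0.0}]'

```text
time: 5.08
tool_pos: [0.5717, 0.2084, 0.0951]
tcp_rot: [-3.139, 0.099, -0.005]
wrist_force: [-0.2, 0.4, -6.1]
width: 0.604
```

```bash
python3 - <<'E'
from h import *
print(bot.read_state()); cap('wrist','w4'); im,d,W=cap('side','s4'); X,Y,Z=np.moveaxis(W,-1,0)
print([np.round(x,1) for x in [0]])
for x0 in np.arange(.34,.54,.02):
    m=(Z>.06)&(abs(X-x0)<.01)&(abs(Y-.21)<.02)&(d>0)&mask(im,(0,0,150),(180,50,255))
    if m.sum()>3: print(round(x0,3),m.sum(),np.percentile(Z[m],[50,90]).round(4))
a=cv2.imread('pics/w4.png'); b=cv2.imread('pics/s4.png'); cv2.imwrite('pics/w4s.png',np.hstack([cv2.resize(a,(400,300)),cv2.resize(b[120:270,150:350],(400,300))]))
E
```

```text
{'time': 5.0833, 'q': array([ 3.08695576e-01,  2.55599501e-01,  1.88033438e+00, -2.10981425e-05,
        1.00226485e+00,  1.94265718e+00]), 'joint_vel': array([ 0.00092568,  0.02041158,  0.02720168, -0.00094716, -0.0020781 ,
        0.00133027]), 'joint_torque': array([ 9.48215980e-03, -5.06727362e+01, -3.54978848e+01,  8.36179429e-02,
        2.40266751e-01,  8.81472370e-04]), 'tool_pos': array([0.57173649, 0.20844987, 0.09506756]), 'tcp_rot': array([-3.13890712,  0.09915015, -0.00503302]), 'wrist_force': array([-0.1664714 ,  0.42819855, -6.11033533]), 'torque': array([ 0.02162992, -0.28232275,  0.00879893]), 'width': 0.6035427891723495}
[np.int64(0)]
0.36 22 [0.1228 0.1247]
0.38 27 [0.1235 0.1252]
0.4 32 [0.123  0.1247]
0.42 30 [0.1224 0.1249]
0.44 33 [0.1237 0.125 ]
0.46 31 [0.1233 0.1255]
0.48 27 [0.1236 0.125 ]
0.5 29 [0.1235 0.125 ]
0.52 6 [0.1253 0.1266]
```

View pics/w4s.png

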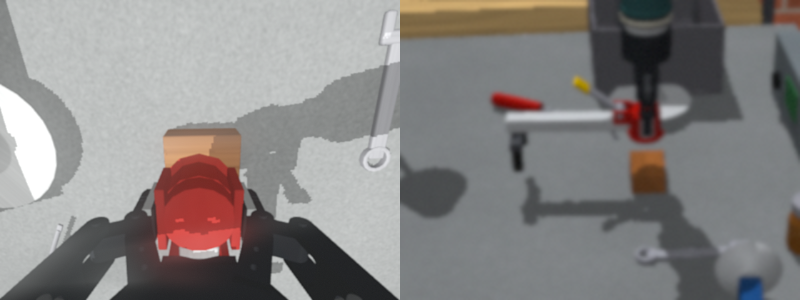

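The side view shows the coupler hanging level (bar top at 0.123 to 0.125 all along), clear of the block, with the pads centred on the head. Next I carry it to a spot short of the ball for a close look.

Request:
jog_arm --motion '[{"dx": -0.2,"dy": -0.6,"dz": 1.5,"turn": -0.01},{"dx": -0.4,"dy": -1.5,"dz": 1.5,"turn": -0.01},{"dx": -0.5,"dy": -2.5,"dz": 1.5,"turn": -0.01},{"dx": -0.5,"dy": -3.2,"dz": 0.5,"turn": -0.01},{"dx": -0.5,"dy": -3.2,"dz": 0.0,"turn": -0.01},{"dx": -0.5,"dy": -3.2,"dz": 0.0,"turn": -0.01},{"dx": -0.5,"dy": -3.2,"dz": 0.0,"turn": -0.01},{"dx": -0.5,"dy": -3.2,"dz": 0.0,"turn": 0.0},{"dx": -0.5,"dy": -3.2,"dz": 0.0,"turn": 0.0},{"dx": -0.5,"dy": -3.2,"dz": 0.0,"turn": 0.0},{"dx": -0.5,"dy": -3.2,"dz": 0.0,"turn": 0.0},{"dx": -0.5,"dy": -3.2,"dz": 0.0,"turn": 0.0}]'

```text
time: 6.18
tool_pos: [0.5133, -0.1271, 0.1424]
tcp_rot: [-3.134, 0.209, 0.002]
wrist_force: [0.9, -0.3, -5.9]
width: 0.607
```

Request:
jog_arm --motion '[{"dx": -0.3,"dy": -3.0,"dz": 0.0,"turn": 0.0},{"dx": 0.0,"dy": -2.3,"dz": 0.0,"turn": 0.0},{"dx": 0.0,"dy": -1.4,"dz": 0.0,"turn": 0.0},{"dx": 0.0,"dy": -0.6,"dz": 0.0,"turn": 0.0},{"dx": 0.0,"dy": 0.0,"dz": 0.0,"turn": 0.0},{"dx": 0.0,"dy": 0.0,"dz": 0.0,"turn": 0.0},{"dx": 0.0,"dy": 0.0,"dz": 0.0,"turn": 0.0},{"dx": 0.0,"dy": 0.0,"dz": 0.0,"turn": 0.0}]'

```text
time: 6.85
tool_pos: [0.5115, -0.1975, 0.1431]
tcp_rot: [-3.134, 0.207, 0.001]
wrist_force: [0.2, 0.3, -6.3]
width: 0.605
```

```bash
cat > m.py <<'E'
from h import *
import sys
from scipy.optimize import least_squares
tag=sys.argv[1]
s=bot.read_state(); T=s['tool_pos']; print(s['time'],T,s['tcp_rot'],s['wrist_force'],s['torque'],s['width'])
im,d,W=cap('wrist',tag); X,Y,Z=np.moveaxis(W,-1,0)
red=(mask(im,(0,150,50),(8,255,255))|mask(im,(172,150,50),(180,255,255)))&(d>0)&(np.hypot(X-T[0],Y-T[1])<.06)
zt=T[2]+.035; top=red&(abs(Z-zt)<.006); rep('top',W[top]); 
r=cv2.minAreaRect((W[top][:,:2]*1000).astype(np.float32)); print('head rect',r)
b=mask(im,(12,110,60),(32,255,255))&(d>0)&(np.hypot(X-.577,Y+.2)<.04)&(Z>.02)&(Z<.07); P=W[b]
if len(P)>20:
    f=least_squares(lambda q:np.linalg.norm(P-q,axis=1)-.015,[.577,-.2,.049],loss='soft_l1',f_scale=.001).x
    print('ball',len(P),f,'ball-tcp',f-T,'ball-head(cm)',(f[:2]-np.array(r[0])/1000)*100)
E
python3 m.py w5
```

```text
6.85 [ 0.51152237 -0.19752748  0.14305497] [-3.13409752e+00  2.06732968e-01  7.32847251e-04] [ 0.15522861  0.30426603 -6.30094881] [-0.05546973 -0.21537605 -0.03145544] 0.6054430810375149
top 9782 med [ 0.5136 -0.1992  0.178 ] lo [ 0.4903 -0.2229  0.1745] hi [ 0.5327 -0.1741  0.1791]
head rect ((508.3506774902344, -197.70596313476562), (52.49143600463867, 52.475406646728516), 81.50789642333984)
```

View pics/w5.png

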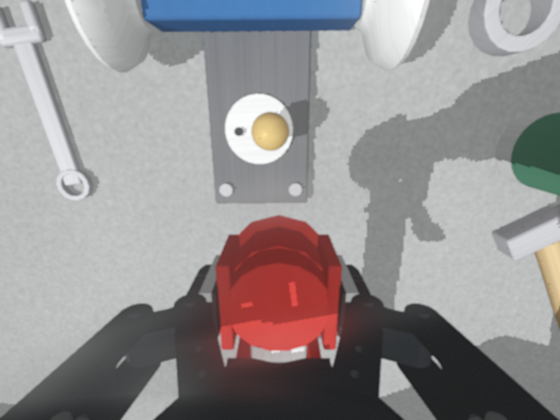

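The ball is at about (270,131) on the disc (centre 260,129), straight ahead of the nose at (278,217). My colour mask missed it, so I'll fix that.

```bash
python3 - <<'E'
from h import *
from scipy.optimize import least_squares
T=np.array([0.51152,-0.19753,0.14305])
im,d,W=cloud('w5'); X,Y,Z=np.moveaxis(W,-1,0)
print(im[131,270],W[131,270],d[131,270])
hsv=cv2.cvtColor(np.ascontiguousarray(im),cv2.COLOR_RGB2HSV); print(hsv[131,270])
r,c=np.indices(d.shape); a=np.hypot(c-270,r-131)<22
P=W[a&(d>0)&(hsv[...,1]>90)]; rep('ballraw',P)
P=P[P[:,2]>.035]
f=least_squares(lambda q:np.linalg.norm(P-q,axis=1)-.015,[.577,-.2,.049],loss='soft_l1',f_scale=.001)
print('ball',len(P),f.x,f.cost,'ball-tcp',f.x-T)
m=(c>205)&(c<315)&(r>90)&(r<170)&(hsv[...,1]<40)&(im.min(-1)>150)&(d>0); rep('disc',W[m])
ca=-2*np.arctan2(.20673,3.1341); u=np.array([np.cos(ca),np.sin(ca)]); v=np.array([-u[1],u[0]])
red=(mask(im,(0,150,50),(8,255,255))|mask(im,(172,150,50),(180,255,255)))&(d>0)&(r>200)
for h in (.176,.178,.18):
    t=red&(abs(Z-h)<.0012); p=W[t][:,:2]-T[:2]; a_=p@u; b_=p@v; print(h,len(p),'along',a_.min(),a_.max(),'across',b_.min(),b_.max())
print('ball rel tcp in tool along/across',(f.x-T)[:2]@u,(f.x-T)[:2]@v, np.degrees(ca))
E
```

```text
[230 203 139] [ 0.57940131 -0.20112551  0.06354996] 0.21489659
[ 21 101 230]
ballraw 984 med [ 0.5793 -0.2008  0.0606] lo [ 0.5677 -0.2121  0.0558] hi [ 0.5901 -0.1893  0.0639]
ball 984 [ 0.57844429 -0.20066884  0.04873854] 0.0001077410423726619 ball-tcp [ 0.06692429 -0.00313884 -0.09431146]
disc 3210 med [ 0.5826 -0.1805  0.0156] lo [ 0.5503 -0.2172 -0.0007] hi [ 0.6074 -0.1371  0.0179]
0.176 906 along -0.02959569306327594 0.023095186189525854 across -0.027070932436714316 0.025353867727774305
0.178 8791 along -0.02432885124436024 0.022758408186047963 across -0.027070932436714316 0.025412952674014472
0.18 739 along -0.025621782785891556 0.021695546990239536 across -0.026446872719865053 0.025217562834800936
ball rel tcp in tool along/across 0.0667567360391983 0.005678963875846537 -7.547699606017892
```

Request:
jog_arm --motion '[{"dx": 0.8,"dy": -0.1,"dz": -0.3,"turn": 0.0},{"dx": 1.5,"dy": -0.1,"dz": -0.8,"turn": 0.0},{"dx": 1.8,"dy": 0.0,"dz": -1.0,"turn": 0.0},{"dx": 1.5,"dy": 0.0,"dz": -1.0,"turn": 0.0},{"dx": 0.8,"dy": 0.0,"dz": -1.0,"turn": 0.0},{"dx": 0.4,"dy": 0.0,"dz": -1.0,"turn": 0.0},{"dx": 0.0,"dy": 0.0,"dz": -0.8,"turn": 0.0},{"dx": 0.0,"dy": 0.0,"dz": -0.4,"turn": 0.0},{"dx": 0.0,"dy": 0.0,"dz": 0.0,"turn": 0.0},{"dx": 0.0,"dy": 0.0,"dz": 0.0,"turn": 0.0},{"dx": 0.0,"dy": 0.0,"dz": 0.0,"turn": 0.0},{"dx": 0.0,"dy": 0.0,"dz": 0.0,"turn": 0.0}]'

```text
time: 7.9
tool_pos: [0.5798, -0.2013, 0.0813]
tcp_rot: [3.134, -0.21, 0.002]
wrist_force: [0.5, 0.2, -6.1]
width: 0.606
```

```bash
cat > s.py <<'E'
from workcell import bot
s=bot.read_state(); 
for k in ['time','tool_pos','tcp_rot','wrist_force','torque','width']: print(k,s[k])
E
python3 s.py
```

```text
time 7.9
tool_pos [ 0.57976751 -0.20130179  0.08125526]
tcp_rot [ 3.13410672e+00 -2.09561524e-01  2.26398356e-03]
wrist_force [ 0.53839902  0.20676785 -6.10286721]
torque [-0.01728275 -0.24587634  0.02796532]
width 0.6063668474877175
```

Request:
jog_arm --motion '[{"dx": -0.04,"dy": 0.14,"dz": 0.0,"turn": 0.0},{"dx": 0.0,"dy": 0.0,"dz": -0.3,"turn": 0.0},{"dx": 0.0,"dy": 0.0,"dz": -0.3,"turn": 0.0},{"dx": 0.0,"dy": 0.0,"dz": -0.3,"turn": 0.0},{"dx": 0.0,"dy": 0.0,"dz": -0.2,"turn": 0.0},{"dx": 0.0,"dy": 0.0,"dz": -0.2,"turn": 0.0},{"dx": 0.0,"dy": 0.0,"dz": -0.2,"turn": 0.0},{"dx": 0.0,"dy": 0.0,"dz": 0.0,"turn": 0.0},{"dx": 0.0,"dy": 0.0,"dz": 0.0,"turn": 0.0}]'

```text
time: 8.65
tool_pos: [0.579, -0.1995, 0.065]
tcp_rot: [-3.134, 0.209, 0.001]
wrist_force: [0.8, 0.3, -6.0]
width: 0.604
```

Request:
jog_arm --motion '[{"dx": 0.0,"dy": 0.0,"dz": -0.15,"turn": 0.0},{"dx": 0.0,"dy": 0.0,"dz": -0.15,"turn": 0.0},{"dx": 0.0,"dy": 0.0,"dz": 0.0,"turn": 0.0}]'

```text
time: 8.9
tool_pos: [0.579, -0.1995, 0.062]
tcp_rot: [-3.135, 0.209, 0.001]
wrist_force: [-0.0, -0.7, -5.9]
width: 0.602
```

Request:
jog_arm --motion '[{"dx": 0.0,"dy": 0.0,"dz": -0.15,"turn": 0.0},{"dx": 0.0,"dy": 0.0,"dz": 0.0,"turn": 0.0}]'

```text
time: 9.07
tool_pos: [0.579, -0.1995, 0.0605]
tcp_rot: [-3.135, 0.209, 0.0]
wrist_force: [0.1, -0.3, -6.5]
width: 0.604
```

Free so far. I keep lowering in small steps.

Request:
jog_arm --motion '[{"dx": 0.0,"dy": 0.0,"dz": -0.15,"turn": 0.0},{"dx": 0.0,"dy": 0.0,"dz": -0.15,"turn": 0.0},{"dx": 0.0,"dy": 0.0,"dz": 0.0,"turn": 0.0}]'

```text
time: 9.32
tool_pos: [0.5788, -0.1994, 0.0574]
tcp_rot: [-3.134, 0.209, 0.001]
wrist_force: [-0.9, -0.2, -6.3]
width: 0.606
```

Request:
jog_arm --motion '[{"dx": 0.0,"dy": 0.0,"dz": -0.1,"turn": 0.0},{"dx": 0.0,"dy": 0.0,"dz": -0.1,"turn": 0.0},{"dx": 0.0,"dy": 0.0,"dz": 0.0,"turn": 0.0}]'

```text
time: 9.57
tool_pos: [0.579, -0.1995, 0.0555]
tcp_rot: [-3.135, 0.209, 0.001]
wrist_force: [0.0, 0.3, -6.3]
width: 0.604
```

Request:
jog_arm --motion '[{"dx": 0.0,"dy": 0.0,"dz": -0.1,"turn": 0.0},{"dx": 0.0,"dy": 0.0,"dz": 0.0,"turn": 0.0}]'

```text
time: 9.73
tool_pos: [0.579, -0.1995, 0.0546]
tcp_rot: [-3.135, 0.209, 0.0]
wrist_force: [-0.2, 0.4, -6.1]
width: 0.6
```

Request:
jog_arm --motion '[{"dx": 0.0,"dy": 0.0,"dz": -0.1,"turn": 0.0},{"dx": 0.0,"dy": 0.0,"dz": 0.0,"turn": 0.0}]'

```text
time: 9.9
tool_pos: [0.579, -0.1995, 0.0536]
tcp_rot: [-3.135, 0.209, 0.0]
wrist_force: [-0.1, 0.6, -6.4]
width: 0.601
```

Request:
jog_arm --motion '[{"dx": 0.0,"dy": 0.0,"dz": -0.1,"turn": 0.0},{"dx": 0.0,"dy": 0.0,"dz": 0.0,"turn": 0.0}]'

```text
time: 10.07
tool_pos: [0.579, -0.1995, 0.0526]
tcp_rot: [-3.135, 0.209, 0.0]
wrist_force: [0.8, -0.2, -6.0]
width: 0.608
```

Request:
jog_arm --motion '[{"dx": 0.0,"dy": 0.0,"dz": -0.1,"turn": 0.0},{"dx": 0.0,"dy": 0.0,"dz": 0.0,"turn": 0.0}]'

```text
time: 10.23
tool_pos: [0.579, -0.1995, 0.0516]
tcp_rot: [-3.135, 0.209, 0.0]
wrist_force: [-0.5, -0.2, -5.9]
width: 0.604
```

The socket is past the bore's edge with no contact, so the ball is inside the bore.

Request:
jog_arm --motion '[{"dx": 0.0,"dy": 0.0,"dz": -0.1,"turn": 0.0},{"dx": 0.0,"dy": 0.0,"dz": -0.1,"turn": 0.0},{"dx": 0.0,"dy": 0.0,"dz": 0.0,"turn": 0.0}]'

```text
time: 10.48
tool_pos: [0.5789, -0.1995, 0.0495]
tcp_rot: [-3.134, 0.209, 0.001]
wrist_force: [-0.3, -0.6, -5.6]
width: 0.604
```

Request:
jog_arm --motion '[{"dx": 0.0,"dy": 0.0,"dz": -0.1,"turn": 0.0},{"dx": 0.0,"dy": 0.0,"dz": -0.1,"turn": 0.0},{"dx": 0.0,"dy": 0.0,"dz": 0.0,"turn": 0.0}]'

```text
time: 10.73
tool_pos: [0.5789, -0.1995, 0.0475]
tcp_rot: [-3.135, 0.209, 0.001]
wrist_force: [0.3, 0.8, -6.0]
width: 0.605
```

Request:
jog_arm --motion '[{"dx": 0.0,"dy": 0.0,"dz": -0.1,"turn": 0.0},{"dx": 0.0,"dy": 0.0,"dz": 0.0,"turn": 0.0}]'

```text
time: 10.9
tool_pos: [0.579, -0.1995, 0.0466]
tcp_rot: [-3.135, 0.209, 0.0]
wrist_force: [-0.5, 0.2, -5.7]
width: 0.606
```

Request:
jog_arm --motion '[{"dx": 0.0,"dy": 0.0,"dz": -0.08,"turn": 0.0},{"dx": 0.0,"dy": 0.0,"dz": 0.0,"turn": 0.0}]'

```text
time: 11.07
tool_pos: [0.5791, -0.1995, 0.0459]
tcp_rot: [-3.135, 0.209, 0.0]
wrist_force: [-0.8, 0.2, -6.6]
width: 0.603
```

Request:
jog_arm --motion '[{"dx": 0.0,"dy": 0.0,"dz": -0.05,"turn": 0.0},{"dx": 0.0,"dy": 0.0,"dz": 0.0,"turn": 0.0}]'

```text
time: 11.23
tool_pos: [0.5791, -0.1995, 0.0454]
tcp_rot: [-3.135, 0.209, 0.0]
wrist_force: [-0.8, 0.8, -5.4]
width: 0.601
```

Request:
jog_arm --motion '[{"dx": 0.0,"dy": 0.0,"dz": -0.05,"turn": 0.0},{"dx": 0.0,"dy": 0.0,"dz": 0.0,"turn": 0.0}]'

```text
time: 11.4
tool_pos: [0.5791, -0.1996, 0.045]
tcp_rot: [3.135, -0.209, -0.0]
wrist_force: [-0.2, 0.7, -6.1]
width: 0.608
```

Request:
jog_arm --motion '[{"dx": 0.0,"dy": 0.0,"dz": -0.04,"turn": 0.0},{"dx": 0.0,"dy": 0.0,"dz": 0.0,"turn": 0.0}]'

```text
time: 11.57
tool_pos: [0.5792, -0.1995, 0.0448]
tcp_rot: [-3.135, 0.209, -0.0]
wrist_force: [-0.8, 0.5, -4.5]
width: 0.603
```

Request:
jog_arm --motion '[{"dx": 0.0,"dy": 0.0,"dz": -0.03,"turn": 0.0},{"dx": 0.0,"dy": 0.0,"dz": 0.0,"turn": 0.0}]'

```text
time: 11.73
tool_pos: [0.5792, -0.1996, 0.0446]
tcp_rot: [3.135, -0.209, 0.0]
wrist_force: [-0.7, 0.7, -3.2]
width: 0.603
```

Request:
jog_arm --motion '[{"dx": 0.0,"dy": 0.0,"dz": -0.03,"turn": 0.0},{"dx": 0.0,"dy": 0.0,"dz": 0.0,"turn": 0.0}]'

```text
time: 11.9
tool_pos: [0.5793, -0.1996, 0.0446]
tcp_rot: [3.135, -0.209, 0.0]
wrist_force: [-2.4, 0.4, -0.9]
width: 0.602
```

Contact came exactly at the home height (TCP 0.0446), with the load transferring to the ball and feet. I hold briefly while gripped, then look before releasing.

Request:
jog_arm --motion '[{"dx": 0.0,"dy": 0.0,"dz": -0.02,"turn": 0.0},{"dx": 0.0,"dy": 0.0,"dz": 0.0,"turn": 0.0},{"dx": 0.0,"dy": 0.0,"dz": 0.0,"turn": 0.0},{"dx": 0.0,"dy": 0.0,"dz": 0.0,"turn": 0.0},{"dx": 0.0,"dy": 0.0,"dz": 0.0,"turn": 0.0}]'

```text
time: 12.32
tool_pos: [0.5793, -0.1996, 0.0444]
tcp_rot: [3.135, -0.209, 0.0]
wrist_force: [-4.1, 1.2, 4.7]
width: 0.605
```

```bash
python3 - <<'E'
from h import *
im,d,W=cap('side','s6'); X,Y,Z=np.moveaxis(W,-1,0)
m=mask(im,(20,120,60),(34,255,255))&(d>0)&(Z>.09)&(abs(Y+.19)<.06); rep('pad',W[m])
for x0 in np.arange(.36,.54,.02):
    m=(Z>.05)&(abs(X-x0)<.01)&(abs(Y+.19)<.03)&(d>0)&mask(im,(0,0,130),(180,50,255))
    if m.sum()>3: print(round(x0,3),m.sum(),np.percentile(Z[m],[50,90]).round(4),np.median(Y[m]).round(4))
cv2.imwrite('pics/s6c.png',cv2.resize(cv2.imread('pics/s6.png')[180:350,190:390],(706,600)))
E
python3 s.py
```

```text
pad 75 med [ 0.4819 -0.1925  0.13  ] lo [ 0.4723 -0.2006  0.1217] hi [ 0.4916 -0.1766  0.1368]
0.36 21 [0.0732 0.076 ] -0.1751
0.38 66 [0.074 0.076] -0.1759
0.4 71 [0.0736 0.076 ] -0.1788
0.42 72 [0.0736 0.0761] -0.1809
0.44 71 [0.0737 0.0759] -0.1837
0.46 70 [0.0739 0.0767] -0.1866
0.48 68 [0.0737 0.0753] -0.1899
0.5 89 [0.0743 0.1129] -0.1889
0.52 71 [0.0748 0.1023] -0.1898
0.54 25 [0.0899 0.0907] -0.1946
time 12.3667
tool_pos [ 0.57926596 -0.19960062  0.04440994]
tcp_rot [ 3.13456019e+00 -2.09194483e-01  4.04148437e-04]
wrist_force [-3.32671149  1.27415476  5.81775639]
torque [ 0.23632615  0.56913022 -0.06396623]
width 0.604563173859155
```

View pics/s6c.png

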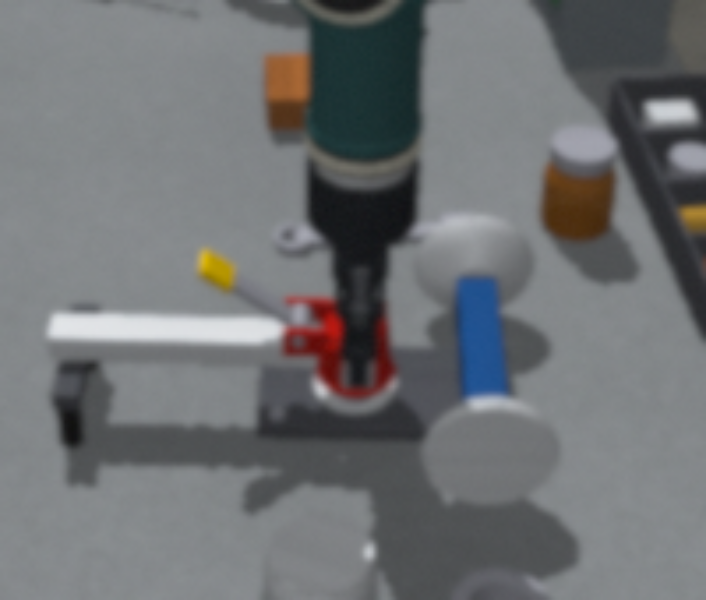

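The side view shows the socket seated with the bar level (0.0735 to 0.074, same as parked), the foot on the bench and the lever still raised. Next I unload, release and rise straight up.

Request:
jog_arm --motion '[{"dx": 0.0,"dy": 0.0,"dz": 0.03,"turn": 0.0},{"dx": 0.0,"dy": 0.0,"dz": 0.0,"turn": 0.0},{"dx": 0.0,"dy": 0.0,"dz": 0.0,"turn": 0.0}]'

```text
time: 12.62
tool_pos: [0.5793, -0.1996, 0.0444]
tcp_rot: [3.135, -0.209, 0.0]
wrist_force: [-3.4, 0.9, 5.3]
width: 0.599
```

Request:
jog_arm --motion '[{"dx": 0.0,"dy": 0.0,"dz": 0.0,"turn": 0.0},{"dx": 0.0,"dy": 0.0,"dz": 0.0,"turn": 0.0},{"dx": 0.0,"dy": 0.0,"dz": 0.0,"turn": 0.0},{"dx": 0.0,"dy": 0.0,"dz": 0.0,"turn": 0.0},{"dx": 0.0,"dy": 0.0,"dz": 0.0,"turn": 0.0},{"dx": 0.0,"dy": 0.0,"dz": 0.0,"turn": 0.0},{"dx": 0.0,"dy": 0.0,"dz": 0.0,"turn": 0.0}]' --fingers 8.0

```text
time: 13.2
tool_pos: [0.5792, -0.1996, 0.044]
tcp_rot: [3.135, -0.209, 0.0]
wrist_force: [-0.6, -0.3, 0.2]
width: 0.937
```

Request:
jog_arm --motion '[{"dx": 0.0,"dy": 0.0,"dz": 0.5,"turn": 0.0},{"dx": 0.0,"dy": 0.0,"dz": 1.5,"turn": 0.0},{"dx": 0.0,"dy": 0.0,"dz": 2.0,"turn": 0.0},{"dx": 0.0,"dy": 0.0,"dz": 2.5,"turn": 0.0},{"dx": 0.0,"dy": 0.0,"dz": 2.5,"turn": 0.0},{"dx": 0.0,"dy": 0.0,"dz": 2.5,"turn": 0.0},{"dx": 0.0,"dy": 0.0,"dz": 2.5,"turn": 0.0},{"dx": -1.0,"dy": 0.1,"dz": 0.0,"turn": 0.0},{"dx": 0.0,"dy": 0.0,"dz": 0.0,"turn": 0.0}]'

```text
time: 13.95
tool_pos: [0.5694, -0.1989, 0.1866]
tcp_rot: [3.133, -0.209, 0.006]
wrist_force: [-0.3, 0.2, -0.0]
width: 0.934
```

```bash
python3 s.py; python3 - <<'E'
from h import *
im,d,W=cap('wrist','w7'); X,Y,Z=np.moveaxis(W,-1,0)
red=(mask(im,(0,150,50),(8,255,255))|mask(im,(172,150,50),(180,255,255)))&(d>0)&(abs(X-.57)<.08)&(abs(Y+.2)<.06)
t=red&(abs(Z-.08)<.003); rep('head',W[t]); print(cv2.minAreaRect((W[t][:,:2]*1000).astype(np.float32)))
rep('pad',W[mask(im,(20,120,60),(34,255,255))&(d>0)&(Z>.09)&(abs(Y+.19)<.06)])
E
```

```text
time 13.95
tool_pos [ 0.56935498 -0.19893517  0.18664278]
tcp_rot [ 3.13326346 -0.20905644  0.00550169]
wrist_force [-0.31716145  0.20883881 -0.00044739]
torque [-0.03562533  0.01650073  0.00419503]
width 0.9335677996875926
head 442 med [ 0.595  -0.2047  0.0795] lo [ 0.5572 -0.2263  0.0782] hi [ 0.601  -0.1797  0.0807]
((579.1424560546875, -200.69720458984375), (49.52458953857422, 44.36865234375), 82.86407470703125)
pad 371 med [ 0.4893 -0.1873  0.1235] lo [ 0.4854 -0.1994  0.12  ] hi [ 0.4938 -0.1768  0.1269]
```

Request:
jog_arm --motion '[{"dx": -1.2,"dy": 0.2,"dz": 0.0,"turn": 0.0},{"dx": -2.2,"dy": 0.25,"dz": 0.0,"turn": 0.0},{"dx": -2.2,"dy": 0.25,"dz": 0.0,"turn": 0.0},{"dx": -1.4,"dy": 0.25,"dz": 0.0,"turn": 0.0},{"dx": 0.0,"dy": 0.0,"dz": 0.0,"turn": 0.0},{"dx": 0.0,"dy": 0.0,"dz": 0.0,"turn": 0.0},{"dx": 0.0,"dy": 0.0,"dz": 0.0,"turn": 0.0},{"dx": 0.0,"dy": 0.0,"dz": 0.0,"turn": 0.0},{"dx": 0.0,"dy": 0.0,"dz": 0.0,"turn": 0.0},{"dx": 0.0,"dy": 0.0,"dz": 0.0,"turn": 0.0}]' --fingers 0.0 --grip_force 40

```text
time: 14.83
tool_pos: [0.4997, -0.1891, 0.1839]
tcp_rot: [-3.135, 0.209, 0.0]
wrist_force: [0.6, -0.4, 0.1]
width: 0.002
```

Request:
jog_arm --motion '[{"dx": 0.0,"dy": 0.0,"dz": -1.3,"turn": 0.0},{"dx": 0.0,"dy": 0.0,"dz": -1.3,"turn": 0.0},{"dx": 0.0,"dy": 0.0,"dz": -1.0,"turn": 0.0},{"dx": 0.0,"dy": 0.0,"dz": -0.6,"turn": 0.0},{"dx": 0.0,"dy": 0.0,"dz": 0.0,"turn": 0.0},{"dx": 0.0,"dy": 0.0,"dz": 0.0,"turn": 0.0}]'

```text
time: 15.33
tool_pos: [0.4984, -0.1888, 0.141]
tcp_rot: [-3.134, 0.209, 0.003]
wrist_force: [0.4, -0.6, 1.1]
width: -0.004
```

```bash
python3 s.py; python3 - <<'E'
from h import *
im,d,W=cap('side','s8'); X,Y,Z=np.moveaxis(W,-1,0)
m=mask(im,(20,120,60),(34,255,255))&(d>0)&(Z>.09)&(abs(Y+.19)<.06); rep('pad',W[m])
cv2.imwrite('pics/s8c.png',cv2.resize(cv2.imread('pics/s8.png')[200:310,190:340],(800,587)))
E
```

```text
time 15.3333
tool_pos [ 0.49843722 -0.18876183  0.14097158]
tcp_rot [-3.13390666e+00  2.09131847e-01  3.06669177e-03]
wrist_force [ 0.38823585 -0.55402813  1.10138908]
torque [-0.02399712  0.00285297  0.01390206]
width -0.00432882799370243
pad 75 med [ 0.482  -0.1916  0.1293] lo [ 0.4723 -0.2004  0.1225] hi [ 0.4916 -0.1778  0.1362]
```

View pics/s8c.png

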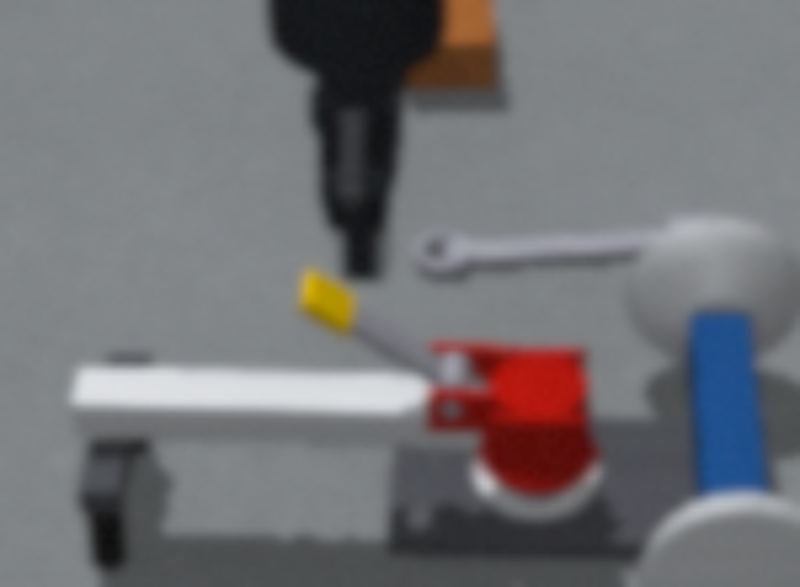

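The side view shows the shut fingertips at (362,275), a little forward of the pad (305 to 355, 300). I shift them back a little and press down in steps along the lever's arc.

Request:
jog_arm --motion '[{"dx": -0.6,"dy": 0.08,"dz": 0.0,"turn": 0.0},{"dx": 0.0,"dy": 0.0,"dz": -0.3,"turn": 0.0},{"dx": 0.0,"dy": 0.0,"dz": -0.3,"turn": 0.0},{"dx": 0.0,"dy": 0.0,"dz": -0.3,"turn": 0.0},{"dx": 0.0,"dy": 0.0,"dz": -0.2,"turn": 0.0},{"dx": 0.0,"dy": 0.0,"dz": 0.0,"turn": 0.0}]'

```text
time: 15.88
tool_pos: [0.4927, -0.1881, 0.1305]
tcp_rot: [-3.134, 0.209, 0.001]
wrist_force: [-1.1, -0.6, -0.7]
width: 0.001
```

Request:
jog_arm --motion '[{"dx": -0.15,"dy": 0.02,"dz": -0.2,"turn": 0.0},{"dx": -0.15,"dy": 0.02,"dz": -0.2,"turn": 0.0},{"dx": -0.15,"dy": 0.02,"dz": -0.2,"turn": 0.0},{"dx": 0.0,"dy": 0.0,"dz": 0.0,"turn": 0.0}]'

```text
time: 16.22
tool_pos: [0.4898, -0.188, 0.1264]
tcp_rot: [3.134, -0.209, 0.005]
wrist_force: [0.6, 0.8, 5.0]
width: 0.002
```

Request:
jog_arm --motion '[{"dx": -0.15,"dy": 0.02,"dz": -0.2,"turn": 0.0},{"dx": -0.15,"dy": 0.02,"dz": -0.2,"turn": 0.0},{"dx": -0.15,"dy": 0.02,"dz": -0.2,"turn": 0.0},{"dx": -0.1,"dy": 0.02,"dz": -0.2,"turn": 0.0},{"dx": 0.0,"dy": 0.0,"dz": 0.0,"turn": 0.0}]'

```text
time: 16.63
tool_pos: [0.4844, -0.1872, 0.1187]
tcp_rot: [3.134, -0.209, 0.005]
wrist_force: [1.1, 0.5, 6.6]
width: -0.0
```

Request:
jog_arm --motion '[{"dx": -0.1,"dy": 0.02,"dz": -0.2,"turn": 0.0},{"dx": -0.1,"dy": 0.02,"dz": -0.2,"turn": 0.0},{"dx": -0.1,"dy": 0.02,"dz": -0.2,"turn": 0.0},{"dx": -0.1,"dy": 0.02,"dz": -0.2,"turn": 0.0},{"dx": 0.0,"dy": 0.0,"dz": 0.0,"turn": 0.0}]'

```text
time: 17.05
tool_pos: [0.48, -0.1866, 0.1105]
tcp_rot: [3.134, -0.209, 0.004]
wrist_force: [-1.6, -0.5, 4.5]
width: -0.001
```

Request:
jog_arm --motion '[{"dx": -0.07,"dy": 0.0,"dz": -0.2,"turn": 0.0},{"dx": -0.07,"dy": 0.02,"dz": -0.2,"turn": 0.0},{"dx": -0.07,"dy": 0.0,"dz": -0.2,"turn": 0.0},{"dx": -0.05,"dy": 0.02,"dz": -0.2,"turn": 0.0},{"dx": -0.05,"dy": 0.0,"dz": -0.2,"turn": 0.0},{"dx": -0.05,"dy": 0.0,"dz": -0.2,"turn": 0.0},{"dx": 0.0,"dy": 0.0,"dz": 0.0,"turn": 0.0}]'

```text
time: 17.63
tool_pos: [0.4756, -0.186, 0.098]
tcp_rot: [3.134, -0.209, 0.001]
wrist_force: [-2.2, 0.0, 5.3]
width: 0.0
```

Request:
jog_arm --motion '[{"dx": -0.03,"dy": 0.0,"dz": -0.2,"turn": 0.0},{"dx": -0.03,"dy": 0.0,"dz": -0.2,"turn": 0.0},{"dx": -0.03,"dy": 0.0,"dz": -0.2,"turn": 0.0},{"dx": 0.0,"dy": 0.0,"dz": -0.1,"turn": 0.0},{"dx": 0.0,"dy": 0.0,"dz": 0.0,"turn": 0.0}]'

```text
time: 18.05
tool_pos: [0.4743, -0.1858, 0.0908]
tcp_rot: [3.134, -0.209, -0.001]
wrist_force: [-2.5, 0.2, 5.8]
width: -0.0
```

Request:
jog_arm --motion '[{"dx": 0.0,"dy": 0.0,"dz": -0.15,"turn": 0.0},{"dx": 0.0,"dy": 0.0,"dz": -0.15,"turn": 0.0},{"dx": 0.0,"dy": 0.0,"dz": -0.1,"turn": 0.0},{"dx": 0.0,"dy": 0.0,"dz": 0.0,"turn": 0.0}]'

```text
time: 18.38
tool_pos: [0.4738, -0.1857, 0.0865]
tcp_rot: [3.135, -0.209, -0.003]
wrist_force: [-4.1, 0.7, 5.8]
width: 0.001
```

Request:
jog_arm --motion '[{"dx": 0.0,"dy": 0.0,"dz": -0.1,"turn": 0.0},{"dx": 0.0,"dy": 0.0,"dz": -0.1,"turn": 0.0},{"dx": 0.0,"dy": 0.0,"dz": 0.0,"turn": 0.0}]'

```text
time: 18.63
tool_pos: [0.4736, -0.1857, 0.0845]
tcp_rot: [3.135, -0.209, -0.003]
wrist_force: [-3.8, -0.8, 6.7]
width: -0.005
```

Request:
jog_arm --motion '[{"dx": 0.0,"dy": 0.0,"dz": -0.06,"turn": 0.0},{"dx": 0.0,"dy": 0.0,"dz": 0.0,"turn": 0.0}]'

```text
time: 18.8
tool_pos: [0.4736, -0.1857, 0.084]
tcp_rot: [3.135, -0.209, -0.003]
wrist_force: [-3.9, 1.7, 7.0]
width: -0.001
```

Request:
jog_arm --motion '[{"dx": 0.0,"dy": 0.0,"dz": -0.05,"turn": 0.0},{"dx": 0.0,"dy": 0.0,"dz": 0.0,"turn": 0.0}]'

```text
time: 18.97
tool_pos: [0.4736, -0.1857, 0.0837]
tcp_rot: [3.135, -0.209, -0.004]
wrist_force: [-6.0, 0.2, 8.2]
width: 0.002
```

Request:
jog_arm --motion '[{"dx": 0.0,"dy": 0.0,"dz": -0.06,"turn": 0.0},{"dx": 0.0,"dy": 0.0,"dz": 0.0,"turn": 0.0},{"dx": 0.0,"dy": 0.0,"dz": 0.0,"turn": 0.0},{"dx": 0.0,"dy": 0.0,"dz": 0.0,"turn": 0.0}]'

```text
time: 19.3
tool_pos: [0.4736, -0.1857, 0.0835]
tcp_rot: [3.135, -0.209, -0.004]
wrist_force: [-6.5, 0.7, 10.5]
width: -0.004
```

Request:
jog_arm --motion '[{"dx": 0.0,"dy": 0.0,"dz": 0.1,"turn": 0.0},{"dx": 0.0,"dy": 0.0,"dz": 0.4,"turn": 0.0},{"dx": 0.0,"dy": 0.0,"dz": 1.0,"turn": 0.0},{"dx": 0.0,"dy": 0.0,"dz": 2.0,"turn": 0.0},{"dx": 0.0,"dy": 0.0,"dz": 2.5,"turn": 0.0},{"dx": 0.0,"dy": 0.0,"dz": 2.5,"turn": 0.0},{"dx": 0.0,"dy": 0.0,"dz": 2.0,"turn": 0.0},{"dx": 0.0,"dy": 0.0,"dz": 0.0,"turn": 0.0},{"dx": 0.0,"dy": 0.0,"dz": 0.0,"turn": 0.0}]'

```text
time: 20.05
tool_pos: [0.4759, -0.1862, 0.1895]
tcp_rot: [3.133, -0.209, 0.006]
wrist_force: [-1.0, -0.8, -0.2]
width: -0.0
```

```bash
python3 s.py; python3 - <<'E'
from h import *
im,d,W=cap('side','s9'); X,Y,Z=np.moveaxis(W,-1,0)
yl=lambda im:mask(im,(20,120,60),(34,255,255))
m=yl(im)&(d>0)&(Z>.06)&(abs(Y+.19)<.06)&(X<.52); rep('pad side',W[m])
im2,d2,W2=cap('wrist','w9'); X,Y,Z=np.moveaxis(W2,-1,0)
m=yl(im2)&(d2>0)&(Z>.06)&(abs(Y+.19)<.06)&(X<.52); rep('pad wrist',W2[m])
red=(mask(im2,(0,150,50),(8,255,255))|mask(im2,(172,150,50),(180,255,255)))&(d2>0)&(abs(X-.57)<.08)&(abs(Y+.2)<.06)
rep('head top',W2[red&(Z>.07)])
cv2.imwrite('pics/s9c.png',cv2.resize(cv2.imread('pics/s9.png')[180:350,190:390],(706,600)))
E
```

```text
time 20.05
tool_pos [ 0.47590367 -0.18617323  0.18945085]
tcp_rot [ 3.1331958  -0.20890356  0.0062573 ]
wrist_force [-0.98098987 -0.79063737 -0.18190342]
torque [ 0.06318306  0.07875884 -0.01731153]
width -7.369113956908528e-05
pad side 84 med [ 0.4679 -0.1894  0.0858] lo [ 0.4561 -0.1981  0.0793] hi [ 0.4783 -0.1724  0.0883]
pad wrist 221 med [ 0.4605 -0.1866  0.0835] lo [ 0.456  -0.196   0.0823] hi [ 0.4647 -0.1739  0.0847]
head top 3858 med [ 0.5766 -0.2012  0.0796] lo [ 0.5394 -0.2246  0.078 ] hi [ 0.5977 -0.1769  0.0869]
```

View pics/s9c.png

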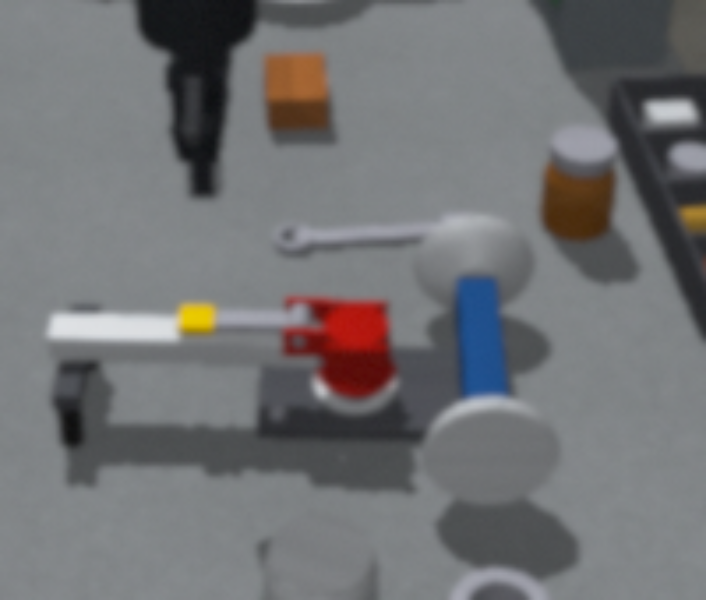

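The lever lies parallel to the bar with the pad at z 0.0835 (expected 0.084 fully down). The head top is at 0.0796 (home 0.080), and the tool is clear.

```bash
python3 -c "
from workcell import bot
print(bot.finish_job()); print(bot.read_state()['time'])"
```

```text
the job is handed in; nothing more can be done
None
the job is handed in; nothing more can be done
```

The coupler is hitched on the ball with the latch lever fully down. I handed the job in about 20 s into the 64 s limit; no verdict was reported.

- **Seating:** I lowered the socket onto the ball in steps of 0.3 to 3 mm and felt no contact until the home height. The coupler was still held by its head there, with about 12 N in all resting on the ball and feet.
- **Latch:** I pressed the lever down along its arc with 5 to 7 N and reached the hard stop at about 10 N vertical.
- **Last checks:**
  - **Head:** its top measured 79.6 mm over the table (80 mm is home).
  - **Lever pad:** its face was at 83.5 mm (84 mm is fully down).
  - **Drawbar:** it was level when last measured, just before release.
  - **Tool:** it was clear and the wrist force was about zero.
  - **Bystanders:** the wrench and jar looked unmoved in the last side view. I did not measure any bystander again, but the arm only came near the coupler and bracket.
- **Disagreement:** the first estimates of the coupler's yaw differed (-7.5° against about -3.6°). A closer wrist view settled on -3.6°, and the grasp centred on the head.

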